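Seal the airtight ingredient tub in its slanted rack

ROBOT

A 7-joint arm with a two-finger parallel gripper is mounted at the origin on the work surface. World frame = base frame: x ahead of the robot, y to its left, z up, the work surface at z = 0. Lengths are in m, angles in rad, forces in N, time in s.
With the tool pointing down it reaches from about 0.425 to 0.875 m from the base axis. Payload 4.7 kg.
Tool frame: the origin (TCP) lies on the centre line of the jaws, within the pads' length; the fingertips stand ctrl.tcp_to_tips ahead of it and the grasp point (between the pads) lies 2 mm behind it (ctrl.tcp_to_tips is the distance from the TCP to the fingertips, in m); z points along the fingers, y is the line along which they close (so a half turn about z gives the same grasp; the last joint's range is limited). The gripper opens to 87 mm and grips with 3 to 60 N. Pads are 19 mm wide; open, the fingers measure 117 mm over their backs; the gripper's body (75 mm by 190 mm) begins 51 mm behind the grasp point.
Start: joints at [-1.136, 0.321, -0.07, 1.45, 0.023, 1.371, -0.057], TCP at [0.266, 0.593, 0.219] pointing down, gripper open.
Joint ranges: [-2.86, 2.86], [-0.3, 2.09], [-1.38, 1.24], [0.06, 2.45], [-1.56, 4.7], [0.09, 2.05], [-2.69, 2.69]. Speed limits (rad/s): [2.57, 2.57, 3.14, 3.14, 3.14, 3.14, 3.14].

INTERFACE

Orientations are given as a rotation vector (axis times angle).
In Python, from bench import ctrl, optics, close_job gives the robot as it stands.
- The arm moves only by the shell command python3 -m inch 'ROWS' [OPENING] [FORCE]. ROWS is JSON, a list of rows, each a list of 2 entries, a list of its own where there are three numbers: the shift along the tool's x, y, z in mm, then the turn, a rotation vector about the tool's x, y, z in degrees. In form: [[[x, y, z], [ax, ay, az]], ...]. A call has exactly 10 rows; each row shifts and turns the commanded pose from where the row before left it, along the tool's axes as they then stand; what a row does not reach is not made up. A row lasts 1/10 s, in which the tool goes at most 50 mm and 8.59 degrees, less where a joint would pass 70% of its speed; a pose out of reach is approached as far as the arm can. A call is refused whole if a number of a shift passes 50 or a number of a turn 8.59, either way. A call with a gripper value outside its range is refused whole. OPENING is the closure, from 0 (fully open) to 1 (shut), set as the call begins (- or left out, the last holds). The fingers move at their own pace and stop on an object; FORCE is the grip in N (left out, the last holds). Time passes only in rows, so rows that do not move let the fingers close, or fill a call up. It gives the time, the measured TCP pose, the force and the opening at its end, in the units of the state.
- ctrl.get_state(): the state, without advancing time (a new reading comes with each control period).
- optics.get_image(name): name is "scene" or "top" or "wrist"; returns a dict with "image" (400x640x3 uint8, red, green, blue), "fx", "fy", "cx", "cy" (pixels), "R" (3x3) and "t" (3): a world point X has camera coordinates R X + t; the wrist camera has in their place "hand_eye" (4x4, takes a point from camera to tool coordinates, whose origin is the TCP and whose axes are the flange's). Camera axes: x right, y down, z forward; pixel columns grow to the right and rows downward; lengths in m; the calibration is good to about 2 mm. A picture is of the moment at which its call begins: read the wrist's pose just before it. There is no depth.
- close_job(): hands the job in, once; it reports no verdict.
The state is a dict: "time": time; "joint_positions": joint angles; "qd": joint speeds; "joint_torque": joint torques, N m; "position": TCP position; "tool_rot": TCP orientation; "ft_force": force on the tool from outside, world axes, zero at the start; "torque": the same for the moment, N m; "grip_width": opening from 0.0 (shut) to 1.0 (fully open).
Only numpy, scipy, OpenCV 4.12 (cv2) and the standard library are available. Lean on these libraries where they do the work, as an engineer would, in place of code of your own. Each camera call takes 0.05 s, during which the arm holds its last target. There are 200 camera calls.

TASK

Close the airtight tub in the slanted rack: with the vent cap in the lid still open, press the lid down point by point around its edge (four corners and the middles of both long edges) until it is fully home all the way round, the gasket evenly squeezed, then turn the vent cap clockwise until it is shut. Press firmly but never lean hard on the lid, and leave the other things on the table where they are.

Things in the scene. Friction and masses are not known exactly. Their poses are not given: they have to be found in the camera images.
- tub: Grey plastic tub, 140 x 190 mm at the rim, 110 mm deep, fixed in a slanted steel rack: its mouth leans 0.49 rad (28 degrees) towards its own -x, the robot's side. Origin: centre of the mouth, 5 mm above the rim's top, where the lid's underside is when home. z: out of the mouth along its normal; x: up the slope away from the robot; y: along the long side. Rim 14 mm wide; its black gasket starts up to 6 mm above the origin.
- lid: White loose lid: flange 150 x 200 x 8 mm, plug below 104 x 154 x 24 mm, hanging in the tub's mouth with 4 mm play. Origin: centre of the flange's underside; axes as the tub's. It starts resting on the proud gasket, up to 6 mm high, maybe cocked; fully home it is level with the mouth, its origin at the tub's z = 0 (or up to 4 mm lower). Never press it over 72 N, brief peaks included (the middle needs 80): go slowly, 10 mm/s; 22 N at an edge point seats it.
- vent_grip (a point): Centre of the vent cap at grip height: round white fluted screw cap, 34 mm across, 26 mm high, captive in the lid's middle, its axis the lid's z. The point is on the axis, 26 mm above the lid's origin, 18 mm above the flange's top and 12 mm below the cap's top; a collar 52 mm across, 4 mm high is round its foot. Axes turn with the cap.
- vent (a joint): Rotation of the vent cap in rad: 0 to 0.3 (open) at the start, grows as it is turned clockwise seen from above the lid, 1.45 at its stop (shut). Stiff, about 0.08 N m, stays where it is left.
- press_front_left (a point): Press point on the lid's flat top surface (8 mm above the lid's origin) at the corner nearest the robot on the left (-x,+y), at x -62, y 86 mm from the lid's centre, above the gasket, which yields here under 13 to 18 N and does not spring back. Home: 8 mm above the tub's origin along its z. While other points are high the rigid lid rocks: this one can rise 20 mm as the opposite corner is pressed.
- press_front_right (a point): Press point on the lid's flat top surface (8 mm above the lid's origin) at the corner nearest the robot on the right (-x,-y), at x -62, y -86 mm from the lid's centre, above the gasket, which yields here under 13 to 18 N and does not spring back. Home: 8 mm above the tub's origin along its z. While other points are high the rigid lid rocks: this one can rise 20 mm as the opposite corner is pressed.
- press_rear_left (a point): Press point on the lid's flat top surface (8 mm above the lid's origin) at the far, higher corner on the left (+x,+y), at x 62, y 86 mm from the lid's centre, above the gasket, which yields here under 13 to 18 N and does not spring back. Home: 8 mm above the tub's origin along its z. While other points are high the rigid lid rocks: this one can rise 20 mm as the opposite corner is pressed.
- press_rear_right (a point): Press point on the lid's flat top surface (8 mm above the lid's origin) at the far, higher corner on the right (+x,-y), at x 62, y -86 mm from the lid's centre, above the gasket, which yields here under 13 to 18 N and does not spring back. Home: 8 mm above the tub's origin along its z. While other points are high the rigid lid rocks: this one can rise 20 mm as the opposite corner is pressed.
- press_front_mid (a point): Press point on the lid's flat top surface (8 mm above the lid's origin) at the middle of the near long edge (-x), at x -62, y 0 mm from the lid's centre, above the gasket, which yields here under 13 to 18 N and does not spring back. Home: 8 mm above the tub's origin along its z. While other points are high the rigid lid rocks: this one can rise 20 mm as the opposite corner is pressed.
- press_rear_mid (a point): Press point on the lid's flat top surface (8 mm above the lid's origin) at the middle of the far, higher long edge (+x), at x 62, y 0 mm from the lid's centre, above the gasket, which yields here under 13 to 18 N and does not spring back. Home: 8 mm above the tub's origin along its z. While other points are high the rigid lid rocks: this one can rise 20 mm as the opposite corner is pressed.
- small_tub: Small closed grey tub with white lid, 112 x 142 x 75 mm, standing level; bystander. Origin: centre of its underside.
- jar: Glass jar, 72 mm across, 100 mm high; bystander. Origin: centre of its underside.
- bowl: Steel bowl, 120 mm across, 60 mm high; bystander. Origin: centre of its underside.
- can: Aluminium can, 68 mm across, 90 mm high; bystander. Origin: centre of its underside.
- spatula: Spatula lying flat; bystander. Origin: underneath it.
- cup: Steel measuring cup, 64 mm across, 60 mm high, beside the rack; bystander. Origin: centre of its underside.
- weight: Brass scale weight, 44 mm across, 35 mm high, beside the rack; bystander. Origin: centre of its underside.
Things that resemble listed ones, but are neither listed nor needed, are in the scene too. Leave any blue or orange look-alike of the lid alone.

How it is judged:
On the way, in this order (a step that is already met when the one before it is completed fails the run):
1. with the vent still open, the lid is pressed home at all six points (z of each of press_front_left, press_front_right, press_rear_left, press_rear_right, press_front_mid, press_rear_mid in the frame of tub below 0.01 m and value of joint vent below 0.6 rad), for 0.2 s.
2. the vent cap is turned shut (value of joint vent above 1.25 rad), for 0.2 s.
At the end, for the whole second after the job is handed in: The lid is at rest fully home: each of the six press points is within 2 mm of its home height (less than 10 mm above the tub's origin along the tub's z), and the vent cap is shut (joint above 1.25 rad) (z of each of press_front_left, press_front_right, press_rear_left, press_rear_right, press_front_mid, press_rear_mid in the frame of tub below 0.01 m and value of joint vent above 1.25 rad and linear speed of lid below 0.01 m/s); the robot touches nothing.
It fails at once if the lid is pressed onto the tub with more than 72 N (contact force between the fingers and lid above 72 N and contact force between lid and tub above 72 N).
It fails at once if a bystander is moved by more than 30 mm (distance of any of small_tub, jar, bowl, can, spatula, cup, weight from where it was at the start of the episode above 0.03 m).
It also fails if it takes over 72 s, if anything falls off the work surface, if the arm or the gripper's body presses on something with over 40 N, if the wrist force passes 120 N, or if a joint passes its speed limit or range.

## Working session

There is one attempt and no reset: what is moved stays moved. The work goes in short steps, Python scripts to look and compute and a shell command to move; the robot and the scene stay as the last step left them, time stands still between calls to the robot, and variables do not carry over. Pictures are saved under pics/ and viewed, on a budget of 10 in all, crops included, one or two more only if the job needs it, and the job is handed in when it is done.

```bash
mkdir -p pics; ls; python3 - <<'E'
from bench import ctrl, optics
import cv2,json,numpy as np
s=ctrl.get_state(); print({k:np.round(v,3).tolist() for k,v in s.items()}, ctrl.tcp_to_tips)
ims=[]
for n in("scene","top"):
    d=optics.get_image(n); cv2.imwrite(f"pics/{n}0.png",d["image"][:,:,::-1])
    print(n,d["fx"],d["fy"],d["cx"],d["cy"],np.round(d["R"],4).tolist(),np.round(d["t"],4).tolist())
    np.savez(f"{n}.npz",**d)
d=optics.get_image("wrist");print(d["fx"],np.round(d["hand_eye"],4).tolist())
E
```

```text
pics
{'time': 0.0, 'joint_positions': [-1.136, 0.322, -0.07, 1.452, 0.023, 1.371, -0.057], 'qd': [0.0, -0.001, -0.0, -0.001, 0.002, 0.0, -0.001], 'joint_torque': [0.0, -49.128, -0.404, -31.254, -0.064, 0.044, 0.0], 'position': [0.265, 0.593, 0.218], 'tool_rot': [-0.656, -3.072, 0.003], 'ft_force': [-0.804, 0.615, 0.358], 'torque': [-0.035, 0.024, 0.017], 'grip_width': 0.999} 0.017
scene 455.8278066383378 455.8278066383378 325.29516828427717 199.4237008317365 [[0.5408, 0.841, 0.0169], [0.6977, -0.4372, -0.5675], [-0.4699, 0.3187, -0.8232]] [-0.2751, -0.2557, 1.5959]
top 425.6506682310988 425.6506682310988 325.72173123831135 202.11970258252967 [[0.0128, -0.9999, 0.011], [-0.9905, -0.0142, -0.1368], [0.1369, -0.0091, -0.9905]] [-0.0154, 0.5125, 1.2504]
307.46700612724527 [[-0.0007, -0.9633, -0.2683, 0.0732], [1.0, -0.0005, -0.0009, -0.0016], [0.0008, -0.2683, 0.9633, -0.1656], [0.0, 0.0, 0.0, 1.0]]
```

View pics/scene0.png

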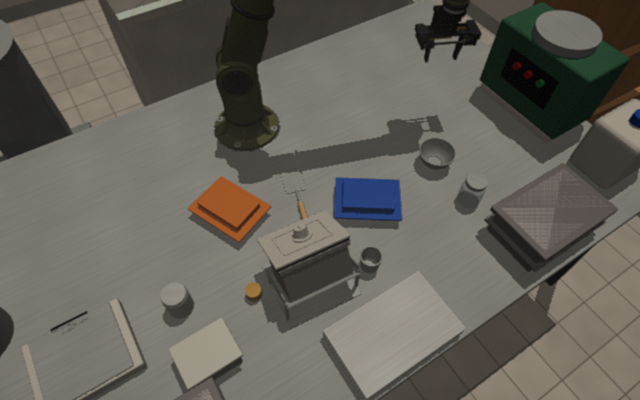

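View pics/top0.png

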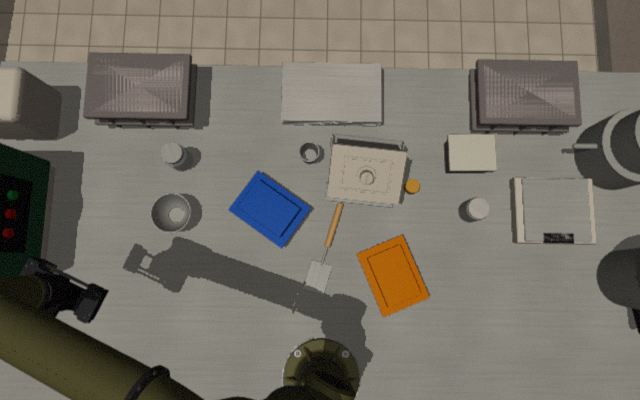

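The lid is near (367,173) in the top view and (303,238) in the scene view. The cap is near (367,176) and (300,229). The weight, cup and spatula are close to the rack.

```bash
cat > h.py <<'E'
import numpy as np, cv2
from scipy.spatial.transform import Rotation as Ro
from bench import ctrl, optics
def ray(d,p):
    R=np.array(d["R"]);o=-R.T@d["t"];v=R.T@[(p[0]-d["cx"])/d["fx"],(p[1]-d["cy"])/d["fy"],1]
    return o,v/np.linalg.norm(v)
def tri(*rs):
    A=sum(np.eye(3)-np.outer(v,v) for o,v in rs);b=sum((np.eye(3)-np.outer(v,v))@o for o,v in rs)
    x=np.linalg.solve(A,b);return x,[np.linalg.norm(np.cross(x-o,v))*1e3 for o,v in rs]
def wrist():
    s=ctrl.get_state();d=dict(optics.get_image("wrist"))
    T=np.eye(4);T[:3,:3]=Ro.from_rotvec(s["tool_rot"]).as_matrix();T[:3,3]=s["position"]
    M=np.linalg.inv(T@np.array(d["hand_eye"]));d["R"]=M[:3,:3];d["t"]=M[:3,3];return d
def go(p,R=None):
    "rotation (deg rotvec in tool) to R first, then shift in mm in the turned tool axes"
    s=ctrl.get_state();R0=Ro.from_rotvec(s["tool_rot"]);R=R0 if R is None else R
    return np.round(np.degrees((R0.inv()*R).as_rotvec()),1),np.round(R.inv().apply(np.array(p)-s["position"])*1e3,1)
E
python3 - <<'E'
from h import *
out=[]
for n,(x,y,w,h) in dict(scene=(245,195,125,90),top=(315,125,110,90)).items():
    im=cv2.imread(f"pics/{n}0.png")[y:y+h,x:x+w]
    out.append(cv2.resize(im,(400*w//125 if 0 else 400,int(h*400/w)),interpolation=cv2.INTER_CUBIC)); 
    print(n,400/w)
H=max(o.shape[0] for o in out)
cv2.imwrite("pics/crop.png",np.hstack([cv2.copyMakeBorder(o,0,H-o.shape[0],0,0,cv2.BORDER_CONSTANT) for o in out]))
E
```

```text
scene 3.2
top 3.6363636363636362
```

View pics/crop.png

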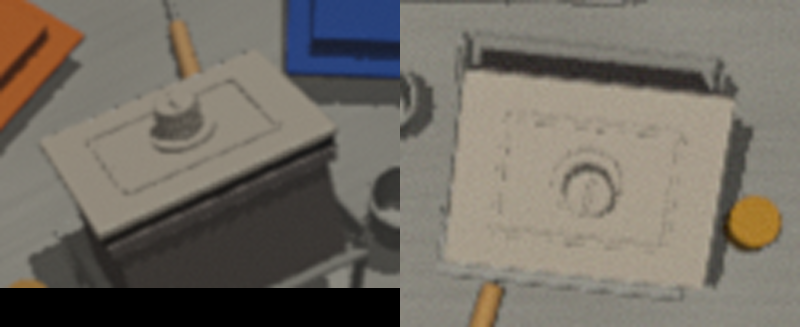

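The crop shows the lid's four corners and the cap clearly in both views, so I triangulate them.

```bash
python3 - <<'E'
from h import *
S=dict(np.load("scene.npz"));T=dict(np.load("top.npz"))
sc=dict(FL=(257,52),FR=(42,147),RL=(335,130),RR=(103,242),cap=(178,103))
tp=dict(FL=(45,262),FR=(312,287),RL=(65,70),RR=(335,98),cap=(189,190))
P={}
for k in sc:
    a=np.array(sc[k])/3.2+[245,195];b=np.array(tp[k])/3.636+[315,125]
    P[k],e=tri(ray(S,a),ray(T,b));print(k,np.round(P[k],4),np.round(e,1))
c=sum(P[k] for k in("FL","FR","RL","RR"))/4
y=P["FL"]+P["RL"]-P["FR"]-P["RR"];x=P["RL"]+P["RR"]-P["FL"]-P["FR"]
print("len",np.linalg.norm(x)/2,np.linalg.norm(y)/2)
n=np.cross(x,y);n/=np.linalg.norm(n);yaw=np.arctan2(y[1],y[0])-np.pi/2
print("c",c,"n",n,"tilt",np.degrees(np.arccos(n[2])),"yaw",yaw,"yaw from n",np.arctan2(-n[1],-n[0]))
E=Ro.from_euler("ZY",[yaw,-.49]);print(E.as_matrix(), "cap local",E.inv().apply(P["cap"]-c))
E
```

```text
FL [ 0.5149 -0.0096  0.1326] [2.6 2.6]
FR [ 0.4994 -0.2111  0.1362] [6.1 6.1]
RL [ 0.6461 -0.0228  0.2048] [1.3 1.3]
RR [ 0.6302 -0.22    0.2003] [3.6 3.6]
cap [ 0.5591 -0.1127  0.2019] [3. 3.]
len 0.14812107601148972 0.19994885348285216
c [ 0.57263742 -0.11589586  0.16847703] n [-0.45906949  0.03394732  0.88775153] tilt 27.40794854669261 yaw -0.07837606647168771 yaw from n -0.07381375167667482
[[ 8.79624245e-01  7.82958496e-02 -4.69181146e-01]
 [-6.90830008e-02  9.96930168e-01  3.68480538e-02]
 [ 4.70625888e-01 -3.46944695e-18  8.82332859e-01]] cap local [0.00361499 0.00211449 0.03595815]
```

```bash
cat >> h.py <<'E'
yaw=-0.075;E=Ro.from_euler("ZY",[yaw,-.49]).as_matrix()
X,Y,N=E.T;C=np.array([.5726,-.1159,.1685])   # flange top centre
RT=Ro.from_matrix(np.c_[Y,X,-N])
def tip(x,y,z): return C+E@[x,y,z+ctrl.tcp_to_tips]   # TCP for tips at local xyz (m)
def loc():
    s=ctrl.get_state();p=E.T@(np.array(s["position"])-C)*1e3-[0,0,ctrl.tcp_to_tips*1e3]
    R0=Ro.from_rotvec(s["tool_rot"])
    print("t",round(s["time"],2),"tip local mm",np.round(p,1),"rot err",np.round(np.degrees((R0.inv()*RT).as_rotvec()),1),"F lid",np.round(E.T@np.array(s["ft_force"]),1),"q",np.round(s["joint_positions"],2),"w",round(s["grip_width"],2))
E
python3 - <<'E'
from h import *
s=ctrl.get_state();R0=Ro.from_rotvec(s["tool_rot"])
p=tip(0,0,.1)
print(go(p,RT)); print("shift in current axes",R0.inv().apply(p-s["position"])*1e3,p)
E
```

```text
(array([-24.5, -17.1,  68.7]), array([-683.8,  293.8,   96. ]))
shift in current axes [-518.11664257 -540.23307068  -52.78861293] [ 0.51769156 -0.11177413  0.27173294]
```

```bash
python3 -m inch '[[[-34,-35,-5],[0,0,0]],[[-34,-35,-5],[0,0,0]],[[-34,-35,-5],[0,0,0]],[[-34,-35,-5],[0,0,0]],[[-34,-35,-5],[0,0,0]],[[-34,-35,-5],[0,0,0]],[[-34,-35,-5],[0,0,0]],[[-34,-35,-5],[0,0,0]],[[-34,-35,-5],[0,0,0]],[[-34,-35,-5],[0,0,0]]]' 1 20
python3 -m inch '[[[-34,-36,-5],[0,0,0]],[[-34,-36,0],[0,0,0]],[[-34,-36,0],[0,0,0]],[[-34,-36,0],[0,0,0]],[[-34,-36,0],[0,0,0]],[[0,0,0],[-2.7,-1.9,7.6]],[[0,0,0],[-2.7,-1.9,7.6]],[[0,0,0],[-2.7,-1.9,7.6]],[[0,0,0],[-2.7,-1.9,7.6]],[[0,0,0],[-2.7,-1.9,7.6]]]'
python3 -c "
from h import *
loc();print(go(tip(0,0,.1),RT))"
```

```text
time: 1.15
position: [0.4331, 0.1329, 0.2692]
tool_rot: [0.656, 3.072, 0.001]
ft_force: [1.4, 0.7, 0.1]
grip_width: 0.171
time: 2.15
position: [0.5143, -0.0993, 0.2738]
tool_rot: [1.52, 2.493, 0.285]
ft_force: [0.1, -0.5, -0.0]
grip_width: 0.003
t 2.15 tip local mm [ -2.8  12.2 103.9] rot err [-10.8  -7.6  30.3] F lid [ 0.1 -0.5 -0.1] q [-0.42 -0.23  0.55  1.91  0.03  1.16  0.6 ] w 0.0
(array([-10.8,  -7.6,  30.3]), array([-12.2,   2.8,   3.9]))
```

```bash
python3 -m inch '[[[0,0,0],[-2.2,-1.5,6.1]],[[0,0,0],[-2.2,-1.5,6.1]],[[0,0,0],[-2.2,-1.5,6.1]],[[0,0,0],[-2.2,-1.5,6.1]],[[0,0,0],[-2.2,-1.5,6.1]],[[-6,0,0],[0,0,0]],[[-6,3,4],[0,0,0]],[[0,0,0],[0,0,0]],[[0,0,0],[0,0,0]],[[0,0,0],[0,0,0]]]'
python3 - <<'E'
from h import *
loc();d=wrist();np.savez("w1.npz",**d)
im=d["image"][:,:,::-1].copy()
R,t=d["R"],d["t"]
K=np.array([[d["fx"],0,d["cx"]],[0,d["fy"],d["cy"]],[0,0,1]])
for x,y in[(-75,-100),(-75,100),(75,100),(75,-100),(0,0),(-62,86),(-62,0),(62,0),(62,86),(62,-86),(-62,-86)]:
    u=K@(R@(C+E@[x/1e3,y/1e3,0])+t);u=u[:2]/u[2];print(x,y,np.round(u,1));cv2.circle(im,tuple(int(a) for a in u),2,(0,0,255),-1)
cv2.imwrite("pics/w1.png",im)
E
```

```text
time: 3.15
position: [0.5222, -0.1091, 0.2756]
tool_rot: [1.905, 2.03, 0.437]
ft_force: [0.2, -0.6, 0.3]
grip_width: 0.006
t 3.15 tip local mm [  5.6   3.  101.4] rot err [-2.3 -2.2  7.4] F lid [ 0.3 -0.6  0.1] q [ 0.22 -0.28  0.    2.02 -0.12  0.96  0.33] w 0.01
-75 -100 [234.7 283.4]
-75 100 [249.5  79.8]
75 100 [417.8 102.3]
75 -100 [378.3 303.2]
0 0 [318.8 200.1]
-62 86 [262.6  98.2]
-62 0 [254.9 191.4]
62 0 [383.  208.9]
62 86 [400.1 116.6]
62 -86 [368.  289.4]
-62 -86 [248.1 272.8]
```

View pics/w1.png

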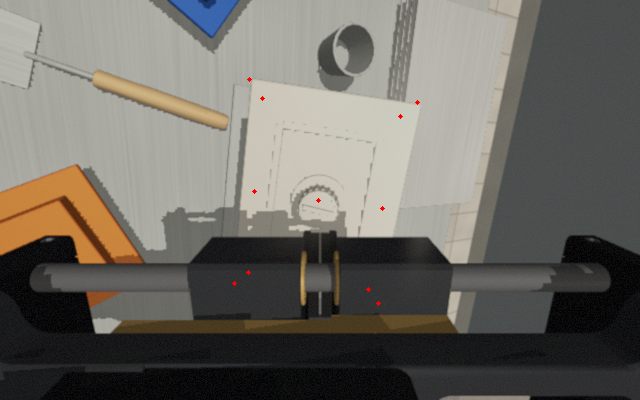

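The projected corners land within 2 mm of the real lid corners, for example (249,80) and (417,102). The estimate is good enough to press with.

```bash
python3 -m inch '[[[0,0,0],[-2.3,-2.2,7.4]],[[20,-17,0],[0,0,0]],[[20,-17,20],[0,0,0]],[[20,-17,20],[0,0,0]],[[22,-16,20],[0,0,0]],[[0,0,20],[0,0,0]],[[0,0,5],[0,0,0]],[[0,0,0],[0,0,0]],[[0,0,0],[0,0,0]],[[0,0,0],[0,0,0]]]' >/dev/null
python3 -c "
from h import *
loc()"
```

```text
t 4.2 tip local mm [-46.6  80.5   5.8] rot err [-0.7  0.  -0.1] F lid [ 0.4 -0.3 -0.3] q [ 0.26 -0.24 -0.25  2.22 -0.04  0.68 -0.04] w 0.01
```

```bash
python3 -m inch '[[[6,-15,0],[-0.7,0,0]],[[0,0,1],[0,0,0]],[[0,0,1],[0,0,0]],[[0,0,1],[0,0,0]],[[0,0,1],[0,0,0]],[[0,0,1],[0,0,0]],[[0,0,1],[0,0,0]],[[0,0,1],[0,0,0]],[[0,0,1],[0,0,0]],[[0,0,0],[0,0,0]]]' >/dev/null
python3 -c "
from h import *
loc()"
```

```text
t 5.2 tip local mm [-63.1  86.7  -3.1] rot err [-0.1  0.  -0.1] F lid [ 0.1  0.6 -0.1] q [ 0.26 -0.26 -0.26  2.27 -0.04  0.63 -0.06] w 0.01
```

```bash
python3 -m inch '[[[0,0,1],[0,0,0]],[[0,0,1],[0,0,0]],[[0,0,1],[0,0,0]],[[0,0,1],[0,0,0]],[[0,0,0.5],[0,0,0]],[[0,0,0],[0,0,0]],[[0,0,0],[0,0,0]],[[0,0,0],[0,0,0]],[[0,0,0],[0,0,0]],[[0,0,0],[0,0,0]]]' >/dev/null
python3 -c "
from h import *
loc()"
```

```text
t 6.2 tip local mm [-62.9  86.7  -7.4] rot err [-0.1  0.  -0.1] F lid [-0.1 -0.1  0. ] q [ 0.26 -0.25 -0.27  2.27 -0.04  0.62 -0.07] w 0.0
```

```bash
python3 - <<'E'
from h import *
d=wrist();a=d["image"][:,:,::-1]
s=optics.get_image("scene")["image"][180:290,220:380,::-1]
a=a[100:400,130:530]
cv2.imwrite("pics/v2.png",np.hstack([a,cv2.copyMakeBorder(cv2.resize(s,(400,275),interpolation=2),0,25,0,0,0)]))
E
```

```text
(no output)
```

View pics/v2.png

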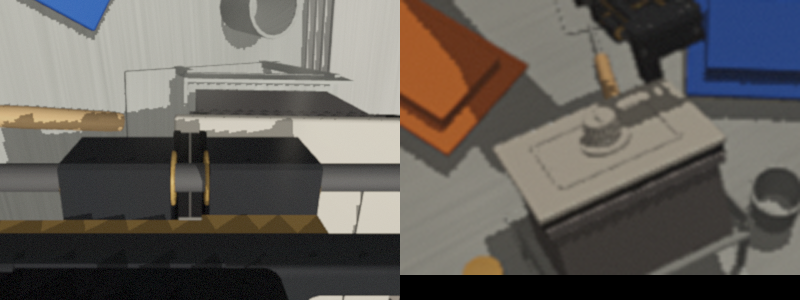

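```bash
python3 - <<'E'
from h import *
S=dict(np.load("scene.npz"))
W=wrist()
def pj(d,P):
    u=d["R"]@P+d["t"];return np.round([d["fx"]*u[0]/u[2]+d["cx"],d["fy"]*u[1]/u[2]+d["cy"]],1)
s=ctrl.get_state();p=np.array(s["position"]);R=Ro.from_rotvec(s["tool_rot"]).as_matrix();print(p)
for k in(-.05,0,.017,.03):
    P=p+R[:,2]*k;print(k,"scene crop",(pj(S,P)-[220,180])*2.5+[400,0],"wrist crop",pj(W,P)-[130,100])
for q in[(-75,100),(-62,86),(75,100)]:
    P=C+E@[q[0]/1e3,q[1]/1e3,0];print(q,(pj(S,P)-[220,180])*2.5+[400,0],"wrist crop",pj(W,P)-[130,100])
E
```

```text
[ 0.51924897 -0.02487471  0.14736193]
-0.05 scene crop [641.25  40.75] wrist crop [190.7 189.9]
0 scene crop [651.25  80.  ] wrist crop [190.4 142.7]
0.017 scene crop [654.75  93.  ] wrist crop [190.4 132. ]
0.03 scene crop [657.25 103.  ] wrist crop [190.3 124.9]
(-75, 100) [659.25  78.25] wrist crop [170.3 115.9]
(-62, 86) [653.  88.] wrist crop [191.9 137.6]
(75, 100) [724.25 139.  ] wrist crop [420.5 115.6]
```

The tool's shadow hides the lid's front-left corner (wrist crop, near (190,132)), and the tip is very close above it. I'll keep going down slowly.

```bash
python3 -m inch '[[[0,0,1],[0,0,0]],[[0,0,1],[0,0,0]],[[0,0,1],[0,0,0]],[[0,0,1],[0,0,0]],[[0,0,1],[0,0,0]],[[0,0,0],[0,0,0]],[[0,0,0],[0,0,0]],[[0,0,0],[0,0,0]],[[0,0,0],[0,0,0]],[[0,0,0],[0,0,0]]]' >/dev/null
python3 -c "
from h import *
loc()"
```

```text
t 7.35 tip local mm [-62.9  86.8 -12.4] rot err [-0.1  0.  -0.1] F lid [-0.6 -0.5  0. ] q [ 0.26 -0.23 -0.27  2.27 -0.03  0.61 -0.07] w 0.01
```

```bash
python3 - <<'E'
from h import *
S=optics.get_image("scene")["image"][190:260,270:370,::-1];T=optics.get_image("top")["image"][130:215,310:420,::-1]
g=lambda a:(255*(a/255.)**.5).astype(np.uint8)
cv2.imwrite("pics/v3.png",np.hstack([cv2.resize(g(S),(430,300),interpolation=2),cv2.resize(g(T),(370,300),interpolation=2)]))
E
```

```text
(no output)
```

View pics/v3.png

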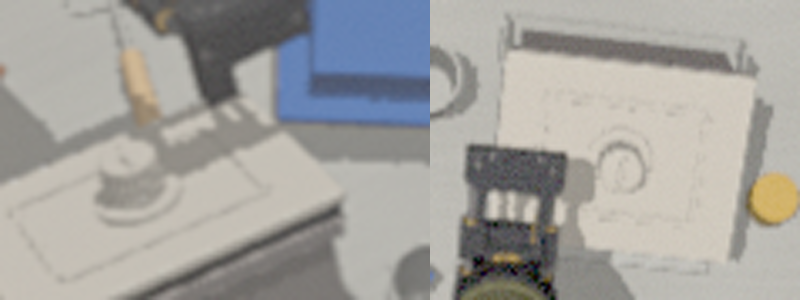

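```bash
python3 - <<'E'
from h import *
d=wrist();loc()
np.savez("w3.npz",**d)
a=(255*(d["image"][:,:,::-1]/255.)**.45).astype(np.uint8)[150:340,240:500]
cv2.imwrite("pics/v4.png",cv2.resize(a,None,fx=3,fy=3,interpolation=2))
def pj(d,P):
    u=d["R"]@P+d["t"];return np.round([d["fx"]*u[0]/u[2]+d["cx"],d["fy"]*u[1]/u[2]+d["cy"]],1)
for q in[(-75,100,0),(75,100,0),(-75,100,-12),(-62,86.7,-12),(-62,86.7,5)]:
    print(q,(pj(d,C+E@np.array(q)/1e3)-[240,150])*3)
E
```

```text
t 7.5 tip local mm [-62.9  86.7 -12.4] rot err [-0.1  0.  -0.1] F lid [-0.8  1.   0.3] q [ 0.26 -0.23 -0.27  2.27 -0.03  0.61 -0.07] w 0.0
(-75, 100, 0) [179.1 206.1]
(75, 100, 0) [949.8 204.9]
(-75, 100, -12) [182.7 187.2]
(-62, 86.7, -12) [245.4 246.9]
(-62, 86.7, 5) [246.  279.3]
```

View pics/v4.png

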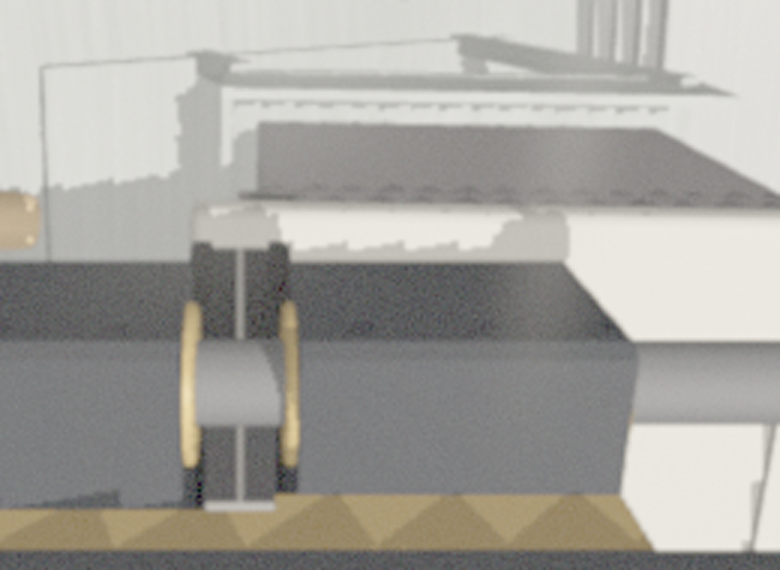

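```bash
python3 -c "
from h import *
print(ctrl.tcp_to_tips,[a for a in dir(ctrl) if a[0]!='_'])
d=dict(np.load('w3.npz'))
def pj(d,P):
    u=d['R']@P+d['t'];return np.round([d['fx']*u[0]/u[2]+d['cx'],d['fy']*u[1]/u[2]+d['cy']],1)
p=C+E@np.array([-62.9,86.7,-12.4+17])/1e3
for k in (0,5,10,17):
  for w in (0,9.5): print(k,w,(pj(d,p+E@np.array([0,w,-k])/1e3)-[240,150])*3)
"
```

```text
0.017 ['MotionError', 'get_state', 'tcp_to_tips']
0 0 [241.2 278.4]
0 9.5 [241.2 232.5]
5 0 [241.2 268.5]
5 9.5 [241.2 223.5]
10 0 [241.2 258.9]
10 9.5 [241.2 215.1]
17 0 [241.2 246.3]
17 9.5 [241.2 203.7]
```

Both views agree: the visible finger end is at about the TCP, not 17 mm ahead of it. It ends at wrist crop row 243, where I expected 204. The tips are therefore still a few mm above the lid, so I continue down.

```bash
python3 -m inch '[[[0,0,1],[0,0,0]],[[0,0,1],[0,0,0]],[[0,0,1],[0,0,0]],[[0,0,1],[0,0,0]],[[0,0,1],[0,0,0]],[[0,0,1],[0,0,0]],[[0,0,0],[0,0,0]],[[0,0,0],[0,0,0]],[[0,0,0],[0,0,0]],[[0,0,0],[0,0,0]]]' >/dev/null
python3 -c "
from h import *
loc()"
```

```text
t 8.5 tip local mm [-62.9  87.  -17.5] rot err [-0.2  0.  -0.1] F lid [-4.7  1.4 14.6] q [ 0.26 -0.22 -0.27  2.27 -0.03  0.6  -0.08] w 0.01
```

```bash
python3 -m inch '[[[0,0,0.5],[0,0,0]],[[0,0,0.5],[0,0,0]],[[0,0,0],[0,0,0]],[[0,0,0],[0,0,0]],[[0,0,0],[0,0,0]],[[0,0,0],[0,0,0]],[[0,0,0],[0,0,0]],[[0,0,0],[0,0,0]],[[0,0,0],[0,0,0]],[[0,0,0],[0,0,0]]]' >/dev/null
python3 -c "
from h import *
loc()"
```

```text
t 9.5 tip local mm [-62.9  87.1 -18.4] rot err [-0.2  0.  -0.1] F lid [-5.4  0.6 17.4] q [ 0.26 -0.22 -0.27  2.27 -0.03  0.6  -0.08] w 0.0
```

```bash
python3 -m inch '[[[0,0,0.5],[0,0,0]],[[0,0,0.5],[0,0,0]],[[0,0,0.5],[0,0,0]],[[0,0,0.5],[0,0,0]],[[0,0,0.5],[0,0,0]],[[0,0,0.5],[0,0,0]],[[0,0,0],[0,0,0]],[[0,0,0],[0,0,0]],[[0,0,0],[0,0,0]],[[0,0,0],[0,0,0]]]' >/dev/null
python3 -c "
from h import *
loc()"
```

```text
t 10.5 tip local mm [-62.9  87.1 -19.7] rot err [-0.2  0.  -0.1] F lid [-12.5  -0.   44.3] q [ 0.26 -0.22 -0.27  2.27 -0.02  0.6  -0.08] w 0.01
```

FL has yielded and is now hard at tip z about -19.5 in my frame. That plane is the home height. Next is front right.

```bash
python3 -m inch '[[[0,0,-25],[0,0,0]],[[-43,0,0],[0,0,0]],[[-43,0,0],[0,0,0]],[[-43,0,0],[0,0,0]],[[-43,0,0],[0,0,0]],[[0,0,10],[0,0,0]],[[0,0,1],[0,0,0]],[[0,0,1],[0,0,0]],[[0,0,1],[0,0,0]],[[0,0,1],[0,0,0]]]' >/dev/null
python3 -c "
from h import *
loc()"
```

```text
t 11.5 tip local mm [-63.  -84.1 -11.4] rot err [-0.1 -0.  -0. ] F lid [ 0.5  0.1 -0.4] q [ 0.29 -0.17  0.13  2.22 -0.24  0.64  0.51] w 0.01
```

```bash
python3 -m inch '[[[0,0,1],[0,0,0]],[[0,0,1],[0,0,0]],[[0,0,1],[0,0,0]],[[0,0,1],[0,0,0]],[[0,0,1],[0,0,0]],[[0,0,1],[0,0,0]],[[0,0,0.5],[0,0,0]],[[0,0,0.5],[0,0,0]],[[0,0,0.5],[0,0,0]],[[0,0,0],[0,0,0]]]' >/dev/null
python3 -c "
from h import *
loc()"
```

```text
t 12.5 tip local mm [-63.3 -85.2 -17.7] rot err [-0.1 -0.  -0.1] F lid [-4.6  2.2 17.7] q [ 0.29 -0.15  0.13  2.22 -0.24  0.63  0.51] w 0.0
```

```bash
python3 -m inch '[[[0,0,0.5],[0,0,0]],[[0,0,0.5],[0,0,0]],[[0,0,0.5],[0,0,0]],[[0,0,0.5],[0,0,0]],[[0,0,0.5],[0,0,0]],[[0,0,0],[0,0,0]],[[0,0,0],[0,0,0]],[[0,0,0],[0,0,0]],[[0,0,0],[0,0,0]],[[0,0,0],[0,0,0]]]' >/dev/null
python3 -c "
from h import *
loc()"
```

```text
t 13.5 tip local mm [-63.2 -85.3 -18.2] rot err [-0.2 -0.1 -0.1] F lid [-12.1   5.   41.4] q [ 0.29 -0.15  0.13  2.22 -0.25  0.63  0.52] w 0.0
```

```bash
python3 -m inch '[[[0,0,-30],[0,0,0]],[[0,42,0],[0,0,0]],[[0,42,0],[0,0,0]],[[0,41,0],[0,0,0]],[[0,0,14],[0,0,0]],[[0,0,1],[0,0,0]],[[0,0,1],[0,0,0]],[[0,0,1],[0,0,0]],[[0,0,1],[0,0,0]],[[0,0,1],[0,0,0]]]' >/dev/null
python3 -c "
from h import *
loc()"
```

```text
t 14.5 tip local mm [ 61.4 -85.7 -10.4] rot err [-0.1  0.  -0.1] F lid [-0.5  0.1 -0. ] q [ 0.27  0.01  0.08  1.93 -0.19  0.74  0.39] w 0.01
```

```bash
python3 -m inch '[[[0,0,1],[0,0,0]],[[0,0,1],[0,0,0]],[[0,0,1],[0,0,0]],[[0,0,1],[0,0,0]],[[0,0,1],[0,0,0]],[[0,0,1],[0,0,0]],[[0,0,0.5],[0,0,0]],[[0,0,0.5],[0,0,0]],[[0,0,0.5],[0,0,0]],[[0,0,0],[0,0,0]]]' >/dev/null
python3 -c "
from h import *
loc()"
```

```text
t 15.5 tip local mm [ 61.9 -85.9 -16.4] rot err [-0.1 -0.  -0.1] F lid [-5.1  1.2 15.5] q [ 0.27  0.02  0.08  1.93 -0.2   0.73  0.39] w 0.01
```

```bash
python3 -m inch '[[[0,0,0.5],[0,0,0]],[[0,0,0.5],[0,0,0]],[[0,0,0.5],[0,0,0]],[[0,0,0.5],[0,0,0]],[[0,0,0.5],[0,0,0]],[[0,0,0],[0,0,0]],[[0,0,0],[0,0,0]],[[0,0,0],[0,0,0]],[[0,0,0],[0,0,0]],[[0,0,0],[0,0,0]]]' >/dev/null
python3 -c "
from h import *
loc()"
```

```text
t 16.5 tip local mm [ 61.9 -86.1 -17.8] rot err [-0.1 -0.  -0.1] F lid [-7.3  2.1 23.8] q [ 0.27  0.02  0.08  1.93 -0.2   0.73  0.39] w 0.0
```

```bash
python3 -m inch '[[[0,0,0.5],[0,0,0]],[[0,0,0.5],[0,0,0]],[[0,0,0.5],[0,0,0]],[[0,0,0],[0,0,0]],[[0,0,0],[0,0,0]],[[0,0,0],[0,0,0]],[[0,0,0],[0,0,0]],[[0,0,0],[0,0,0]],[[0,0,0],[0,0,0]],[[0,0,0],[0,0,0]]]' >/dev/null
python3 -c "
from h import *
loc()"
```

```text
t 17.5 tip local mm [ 62.  -86.1 -18. ] rot err [-0.2 -0.  -0.1] F lid [-11.3   3.4  35.2] q [ 0.27  0.02  0.08  1.93 -0.2   0.73  0.39] w 0.0
```

```bash
python3 -m inch '[[[0,0,-26],[0,0,0]],[[43,0,0],[0,0,0]],[[43,0,0],[0,0,0]],[[43,0,0],[0,0,0]],[[43,0,0],[0,0,0]],[[0,0,11],[0,0,0]],[[0,0,1],[0,0,0]],[[0,0,1],[0,0,0]],[[0,0,1],[0,0,0]],[[0,0,1],[0,0,0]]]' >/dev/null
python3 -m inch '[[[0,0,1],[0,0,0]],[[0,0,1],[0,0,0]],[[0,0,1],[0,0,0]],[[0,0,1],[0,0,0]],[[0,0,1],[0,0,0]],[[0,0,1],[0,0,0]],[[0,0,0.5],[0,0,0]],[[0,0,0.5],[0,0,0]],[[0,0,0.5],[0,0,0]],[[0,0,0],[0,0,0]]]' >/dev/null
python3 -c "
from h import *
loc()"
```

```text
t 19.5 tip local mm [ 62.3  86.5 -17.1] rot err [-0.1  0.  -0.1] F lid [-4.3 -1.  14.7] q [ 0.12 -0.03 -0.13  1.98  0.06  0.71 -0.12] w 0.0
```

```bash
python3 -m inch '[[[0,0,0.5],[0,0,0]],[[0,0,0.5],[0,0,0]],[[0,0,0.5],[0,0,0]],[[0,0,0.5],[0,0,0]],[[0,0,0.5],[0,0,0]],[[0,0,0.5],[0,0,0]],[[0,0,0],[0,0,0]],[[0,0,0],[0,0,0]],[[0,0,0],[0,0,0]],[[0,0,0],[0,0,0]]]' >/dev/null
python3 -c "
from h import *
loc()"
```

```text
t 20.5 tip local mm [ 62.3  86.8 -19.3] rot err [-0.1  0.  -0.1] F lid [-7.4 -0.3 21.9] q [ 0.12 -0.03 -0.13  1.98  0.06  0.7  -0.12] w 0.0
```

```bash
python3 -m inch '[[[0,0,0.5],[0,0,0]],[[0,0,0.5],[0,0,0]],[[0,0,0.5],[0,0,0]],[[0,0,0],[0,0,0]],[[0,0,0],[0,0,0]],[[0,0,0],[0,0,0]],[[0,0,0],[0,0,0]],[[0,0,0],[0,0,0]],[[0,0,0],[0,0,0]],[[0,0,0],[0,0,0]]]' >/dev/null
python3 -c "
from h import *
loc()"
```

```text
t 21.5 tip local mm [ 62.4  86.8 -19.5] rot err [-0.2  0.  -0.1] F lid [-11.2   0.5  34.5] q [ 0.12 -0.03 -0.13  1.98  0.06  0.7  -0.12] w 0.01
```

All four corners are hard and coplanar, apart from a slight y-slope of my own frame. Now the middles.

```bash
python3 -m inch '[[[0,0,-18],[0,0,0]],[[-43,0,0],[0,0,0]],[[-43,0,0],[0,0,0]],[[0,0,7],[0,0,0]],[[0,0,1],[0,0,0]],[[0,0,1],[0,0,0]],[[0,0,1],[0,0,0]],[[0,0,1],[0,0,0]],[[0,0,1],[0,0,0]],[[0,0,1],[0,0,0]]]' >/dev/null
python3 -m inch '[[[0,0,0.5],[0,0,0]],[[0,0,0.5],[0,0,0]],[[0,0,0.5],[0,0,0]],[[0,0,0],[0,0,0]],[[0,0,0],[0,0,0]],[[0,0,0],[0,0,0]],[[0,0,0],[0,0,0]],[[0,0,0],[0,0,0]],[[0,0,0],[0,0,0]],[[0,0,0],[0,0,0]]]' >/dev/null
python3 -c "
from h import *
loc()"
```

```text
t 23.5 tip local mm [ 62.6   1.6 -18.2] rot err [-0.1 -0.  -0. ] F lid [-3.  -0.8 11.5] q [ 0.19 -0.02 -0.02  1.98 -0.07  0.7   0.14] w 0.0
```

```bash
python3 -m inch '[[[0,0,0.5],[0,0,0]],[[0,0,0.5],[0,0,0]],[[0,0,0.5],[0,0,0]],[[0,0,0.5],[0,0,0]],[[0,0,0.5],[0,0,0]],[[0,0,0],[0,0,0]],[[0,0,0],[0,0,0]],[[0,0,0],[0,0,0]],[[0,0,0],[0,0,0]],[[0,0,0],[0,0,0]]]' >/dev/null
python3 -c "
from h import *
loc()"
```

```text
t 24.5 tip local mm [ 62.7   1.6 -18.7] rot err [-0.1 -0.  -0. ] F lid [-9.8 -0.1 30. ] q [ 0.19 -0.02 -0.02  1.97 -0.07  0.7   0.14] w 0.01
```

```bash
python3 -m inch '[[[0,0,-45],[0,0,0]],[[0,-42,0],[0,0,0]],[[0,-42,0],[0,0,0]],[[0,-41,0],[0,0,0]],[[0,0,17],[0,0,0]],[[0,0,17],[0,0,0]],[[0,0,1],[0,0,0]],[[0,0,1],[0,0,0]],[[0,0,1],[0,0,0]],[[0,0,1],[0,0,0]]]' >/dev/null
python3 -m inch '[[[0,0,1],[0,0,0]],[[0,0,1],[0,0,0]],[[0,0,1],[0,0,0]],[[0,0,1],[0,0,0]],[[0,0,1],[0,0,0]],[[0,0,0.5],[0,0,0]],[[0,0,0],[0,0,0]],[[0,0,0],[0,0,0]],[[0,0,0],[0,0,0]],[[0,0,0],[0,0,0]]]' >/dev/null
python3 -c "
from h import *
loc()"
```

```text
t 26.5 tip local mm [-62.5   1.1 -18.9] rot err [-0.1 -0.  -0.1] F lid [-4.6  1.7 15.8] q [ 0.23 -0.21 -0.02  2.27 -0.12  0.6   0.21] w 0.0
```

```bash
python3 -m inch '[[[0,0,0.5],[0,0,0]],[[0,0,0.5],[0,0,0]],[[0,0,0.5],[0,0,0]],[[0,0,0],[0,0,0]],[[0,0,0],[0,0,0]],[[0,0,0],[0,0,0]],[[0,0,0],[0,0,0]],[[0,0,0],[0,0,0]],[[0,0,0],[0,0,0]],[[0,0,0],[0,0,0]]]' >/dev/null
python3 -c "
from h import *
loc()"
```

```text
t 27.5 tip local mm [-62.5   1.1 -19. ] rot err [-0.2 -0.  -0.1] F lid [-9.9  2.8 35.5] q [ 0.23 -0.2  -0.02  2.26 -0.12  0.6   0.21] w 0.0
```

Both middles are hard and coplanar with the corners. A quick re-press of FR, which later presses may have rocked up, then the cap.

```bash
python3 -m inch '[[[0,0,-16],[0,0,0]],[[-43,0,0],[0,0,0]],[[-43,0,0],[0,0,0]],[[0,0,6],[0,0,0]],[[0,0,1],[0,0,0]],[[0,0,1],[0,0,0]],[[0,0,1],[0,0,0]],[[0,0,1],[0,0,0]],[[0,0,1],[0,0,0]],[[0,0,1],[0,0,0]]]' >/dev/null
python3 -m inch '[[[0,0,0.5],[0,0,0]],[[0,0,0.5],[0,0,0]],[[0,0,0.5],[0,0,0]],[[0,0,0.5],[0,0,0]],[[0,0,0],[0,0,0]],[[0,0,0],[0,0,0]],[[0,0,0],[0,0,0]],[[0,0,0],[0,0,0]],[[0,0,0],[0,0,0]],[[0,0,0],[0,0,0]]]' >/dev/null
python3 -c "
from h import *
loc()"
```

```text
t 29.5 tip local mm [-63.1 -84.9 -18.2] rot err [-0.1 -0.1 -0.1] F lid [-6.   4.2 23.4] q [ 0.25 -0.15  0.17  2.22 -0.23  0.63  0.5 ] w 0.0
```

```bash
python3 -m inch '[[[0,0,-45],[0,0,0]],[[0,0,-35],[0,0,0]],[[43,31,0],[0,0,0]],[[42,31,0],[0,0,0]],[[0,0,0],[0,0,0]],[[0,0,0],[0,0,0]],[[0,0,0],[0,0,0]],[[0,0,0],[0,0,0]],[[0,0,0],[0,0,0]],[[0,0,0],[0,0,0]]]' 0 >/dev/null
python3 - <<'E'
from h import *
loc();d=wrist();np.savez("w5.npz",**d)
s=ctrl.get_state();p=np.array(s["position"]);R=Ro.from_rotvec(s["tool_rot"]).as_matrix()
def pj(P):
    u=d["R"]@P+d["t"];return np.round([d["fx"]*u[0]/u[2]+d["cx"],d["fy"]*u[1]/u[2]+d["cy"]],1)
im=d["image"][:,:,::-1].copy()
for k in(0,17):
    for y in(-43.5,43.5):
        u=pj(p+R@[.0095,y/1e3,k/1e3]);print("finger",k,y,u);cv2.circle(im,tuple(int(a) for a in u),2,(0,255,0) if k else(0,0,255),-1)
for z in(-4,-19):
    for q in[(-75,100),(75,100),(0,0),(0,17)]:print(z,q,pj(C+E@np.array([*q,z])/1e3))
    print(z,"captop",pj(C+E@np.array([0,0,z+30])/1e3),pj(C+E@np.array([0,17,z+30])/1e3))
cv2.imwrite("pics/w5.png",im)
E
```

```text
t 30.5 tip local mm [-4.4 -5.1 59.9] rot err [-0.1  0.  -0.2] F lid [ 0.9 -0.8  0.6] q [ 0.38 -0.26 -0.14  2.1  -0.15  0.82  0.24] w 0.83
finger 0 -43.5 [244.9 227.3]
finger 0 43.5 [396.6 227.2]
finger 17 -43.5 [251.2 217.7]
finger 17 43.5 [390.  217.6]
-4 (-75, 100) [225.2  68.5]
-4 (75, 100) [427.   67.8]
-4 (0, 0) [325.7 198. ]
-4 (0, 17) [325.8 177.9]
-4 captop [326.4 208.6] [326.5 186.1]
-19 (-75, 100) [230.9  71.3]
-19 (75, 100) [420.7  70.5]
-19 (0, 0) [325.5 193.5]
-19 (0, 17) [325.5 174.4]
-19 captop [326.1 203. ] [326.1 181.8]
```

View pics/w5.png

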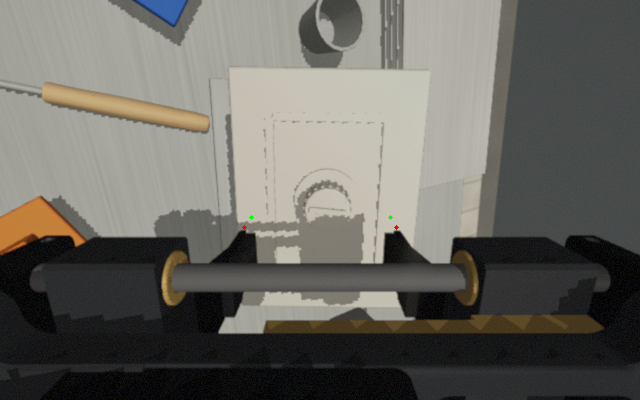

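The view shows the lid edge 200 px wide (corners (230,68) and (430,70)), which matches the flange at its home depth. The cap centre is near (327,205), about 1 mm from my axis estimate. I go down around the cap.

```bash
python3 -m inch '[[[6,5.5,0],[0,0,0]],[[0,0,20],[0,0,0]],[[0,0,20],[0,0,0]],[[0,0,12],[0,0,0]],[[0,0,7],[0,0,0]],[[0,0,4],[0,0,0]],[[0,0,3],[0,0,0]],[[0,0,2],[0,0,0]],[[0,0,2],[0,0,0]],[[0,0,0],[0,0,0]]]' 0 >/dev/null
python3 -c "
from h import *
loc()"
python3 -m inch '[[[0,0,0],[0,0,0]],[[0,0,0],[0,0,0]],[[0,0,0],[0,0,0]],[[0,0,0],[0,0,0]],[[0,0,0],[0,0,0]],[[0,0,0],[0,0,0]],[[0,0,0],[0,0,0]],[[0,0,0],[0,0,0]],[[0,0,0],[0,0,0]],[[0,0,0],[0,0,0]]]' 1 25 >/dev/null
python3 -c "
from h import *
loc()"
```

```text
t 31.55 tip local mm [  1.5   1.3 -10. ] rot err [-0.1  0.  -0.1] F lid [ 0.  -0.2  0.8] q [ 0.38 -0.12 -0.18  2.11 -0.13  0.67  0.2 ] w 1.0
t 32.55 tip local mm [  1.2   1.4 -10.1] rot err [-0.1 -0.  -0.1] F lid [-0.7  0.4  0.6] q [ 0.38 -0.12 -0.18  2.11 -0.13  0.67  0.2 ] w 0.38
```

The fingers stopped at 33 mm on the cap with no side force. Turning clockwise, which is +z in tool axes.

```bash
python3 -m inch '[[[0,0,0],[0,0,6]],[[0,0,0],[0,0,6]],[[0,0,0],[0,0,6]],[[0,0,0],[0,0,6]],[[0,0,0],[0,0,6]],[[0,0,0],[0,0,6]],[[0,0,0],[0,0,6]],[[0,0,0],[0,0,6]],[[0,0,0],[0,0,6]],[[0,0,0],[0,0,6]]]' >/dev/null
python3 -c "
from h import *
loc();print(E.T@ctrl.get_state()['torque'])"
python3 -m inch '[[[0,0,0],[0,0,3]],[[0,0,0],[0,0,3]],[[0,0,0],[0,0,3]],[[0,0,0],[0,0,3]],[[0,0,0],[0,0,3]],[[0,0,0],[0,0,3]],[[0,0,0],[0,0,0]],[[0,0,0],[0,0,0]],[[0,0,0],[0,0,0]],[[0,0,0],[0,0,0]]]' >/dev/null
python3 -c "
from h import *
loc();print(E.T@ctrl.get_state()['torque'])"
```

```text
t 33.55 tip local mm [  0.7   1.7 -10.1] rot err [ -0.2   0.1 -60.3] F lid [-2.1 -0.   3.4] q [ 0.48 -0.12 -0.27  2.11 -0.15  0.67 -0.84] w 0.38
[-0.04713129  1.00939133  0.12248233]
t 34.55 tip local mm [  0.7   1.8 -10.1] rot err [ -0.2   0.1 -78. ] F lid [-3.3  2.4  4.8] q [ 0.5  -0.12 -0.3   2.11 -0.15  0.67 -1.14] w 0.38
[ 0.19911681  1.28837556 -0.03510268]
```

```bash
python3 -m inch '[[[0,0,0],[0,0,3]],[[0,0,0],[0,0,3]],[[0,0,0],[0,0,3]],[[0,0,0],[0,0,2]],[[0,0,0],[0,0,0]],[[0,0,0],[0,0,0]],[[0,0,0],[0,0,0]],[[0,0,0],[0,0,0]],[[0,0,0],[0,0,0]],[[0,0,0],[0,0,0]]]' >/dev/null
python3 - <<'E'
from h import *
loc();print(E.T@ctrl.get_state()['torque'])
d=wrist();T=optics.get_image("top")["image"][125:215,315:425,::-1]
a=d["image"][:,:,::-1]
cv2.imwrite("pics/v6.png",np.hstack([a[40:340,140:540],cv2.resize(T,(367,300),interpolation=2)]))
E
```

```text
t 35.55 tip local mm [ 2.2  0.9 -9.8] rot err [  0.    0.1 -89.1] F lid [ 4.  -3.5 -2.3] q [ 0.52 -0.12 -0.31  2.11 -0.16  0.67 -1.33] w 0.38
[-0.89170699 -0.17670748  0.55363059]
```

View pics/v6.png

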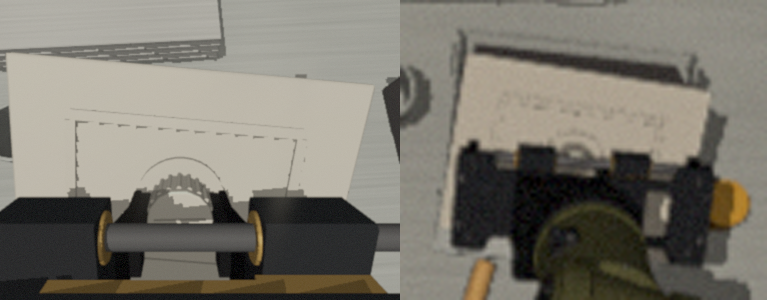

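Torque jumped from about 0 to 0.55 N m, so the cap is at its stop. I relax a few degrees, open and retreat.

```bash
python3 -m inch '[[[0,0,0],[0,0,-2]],[[0,0,0],[0,0,-2]],[[0,0,0],[0,0,0]],[[0,0,0],[0,0,0]],[[0,0,0],[0,0,0]],[[0,0,0],[0,0,0]],[[0,0,0],[0,0,0]],[[0,0,0],[0,0,0]],[[0,0,0],[0,0,0]],[[0,0,0],[0,0,0]]]' >/dev/null
python3 -c "
from h import *
loc();print(E.T@ctrl.get_state()['torque'])"
python3 -m inch '[[[0,0,0],[0,0,0]],[[0,0,0],[0,0,0]],[[0,0,0],[0,0,0]],[[0,0,0],[0,0,0]],[[0,0,0],[0,0,0]],[[0,0,0],[0,0,0]],[[0,0,0],[0,0,0]],[[0,0,0],[0,0,0]],[[0,0,-20],[0,0,0]],[[0,0,-40],[0,0,0]]]' 0 >/dev/null
python3 - <<'E'
from h import *
loc()
d=wrist();a=d["image"][:,:,::-1][20:320,120:520]
S=optics.get_image("scene")["image"][190:280,245:365,::-1]
cv2.imwrite("pics/v7.png",np.hstack([a,cv2.resize(S,(400,300),interpolation=2)]))
def pj(P):
    u=d["R"]@P+d["t"];return np.round([d["fx"]*u[0]/u[2]+d["cx"]-120,d["fy"]*u[1]/u[2]+d["cy"]-20],1)
for q in[(75,-100),(75,100)]:print(q,pj(C+E@np.array([*q,-4])/1e3))
E
```

```text
t 36.65 tip local mm [  0.6   2.1 -10.1] rot err [ -0.2   0.1 -85.1] F lid [-3.1  2.1  6.8] q [ 0.52 -0.12 -0.31  2.11 -0.16  0.67 -1.26] w 0.39
[0.27276935 1.19085145 0.09245789]
t 37.65 tip local mm [-1.5  2.  48.2] rot err [ -0.5   0.3 -85.1] F lid [1.2 0.  0. ] q [ 0.52 -0.23 -0.28  2.09 -0.19  0.8  -1.23] w 0.99
(75, -100) [344.1 101.4]
(75, 100) [71.5 77.3]
```

View pics/v7.png

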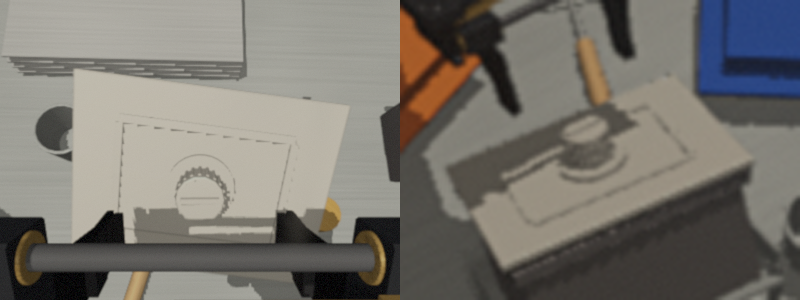

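The lid edge runs from (75,69) to (348,104), 275 px long against 273.6 expected at home depth. The lid has yawed about 2° within its play. The slot mark has turned about 85°. There is time left, so I check heights at two diagonal corners with light presses.

```bash
python3 -c "
from h import *
s=ctrl.get_state();R=Ro.from_matrix(RT.as_matrix())*Ro.from_euler('z',85.1,degrees=True)
print(go(tip(.060,-.084,-.008),R))
print(R.inv().apply(tip(-.06,.084,0)-tip(.06,-.084,0))*1e3)"
```

```text
(array([ 0.2, -0.3,  0. ]), array([47. , 89.1, 62.2]))
[-1.05211392e+02 -1.77636041e+02 -1.84880395e-15]
```

```bash
python3 -m inch '[[[16,30,0],[0,0,0]],[[16,30,0],[0,0,0]],[[15,29,0],[0,0,0]],[[0,0,20],[0,0,0]],[[0,0,20],[0,0,0]],[[0,0,14],[0,0,0]],[[0,0,6],[0,0,0]],[[0,0,1],[0,0,0]],[[0,0,1],[0,0,0]],[[0,0,1],[0,0,0]]]' 1 20 >/dev/null
python3 -c "
from h import *
loc()"
```

```text
t 38.75 tip local mm [ 56.6 -83.5 -12.4] rot err [  0.    0.1 -85.1] F lid [-1.1 -0.1 -0.4] q [ 0.55  0.01 -0.2   1.94 -0.19  0.73 -1.1 ] w 0.17
```

```bash
python3 -m inch '[[[0,0,1],[0,0,0]],[[0,0,1],[0,0,0]],[[0,0,1],[0,0,0]],[[0,0,1],[0,0,0]],[[0,0,1],[0,0,0]],[[0,0,1],[0,0,0]],[[0,0,1],[0,0,0]],[[0,0,0],[0,0,0]],[[0,0,0],[0,0,0]],[[0,0,0],[0,0,0]]]' >/dev/null
python3 -c "
from h import *
loc()"
python3 -m inch '[[[0,0,-20],[0,0,0]],[[0,0,-20],[0,0,0]],[[-26,-44,0],[0,0,0]],[[-26,-44,0],[0,0,0]],[[-26,-44,0],[0,0,0]],[[-26,-44,0],[0,0,0]],[[0,0,20],[0,0,0]],[[0,0,12],[0,0,0]],[[0,0,1],[0,0,0]],[[0,0,1],[0,0,0]]]' >/dev/null
python3 -c "
from h import *
loc()"
```

```text
t 39.75 tip local mm [ 55.9 -83.3 -18.1] rot err [ -0.1   0.1 -85.1] F lid [-6.6  1.7 18.5] q [ 0.55  0.02 -0.2   1.94 -0.19  0.72 -1.1 ] w 0.01
t 40.75 tip local mm [-52.3  67.9 -14.7] rot err [ -0.1   0.3 -85.3] F lid [-0.7 -0.3  0.8] q [ 0.31 -0.21 -0.27  2.25 -0.06  0.62 -1.49] w 0.01
```

```bash
python3 -m inch '[[[-2,-10,0],[0,0,0]],[[0,0,1],[0,0,0]],[[0,0,1],[0,0,0]],[[0,0,1],[0,0,0]],[[0,0,1],[0,0,0]],[[0,0,1],[0,0,0]],[[0,0,1],[0,0,0]],[[0,0,0],[0,0,0]],[[0,0,0],[0,0,0]],[[0,0,0],[0,0,0]]]' >/dev/null
python3 -c "
from h import *
loc()"
python3 -m inch '[[[0,0,-20],[0,0,0]],[[0,0,-30],[0,0,0]],[[0,0,-30],[0,0,0]],[[0,0,0],[0,0,0]],[[0,0,0],[0,0,0]],[[0,0,0],[0,0,0]],[[0,0,0],[0,0,0]],[[0,0,0],[0,0,0]],[[0,0,0],[0,0,0]],[[0,0,0],[0,0,0]]]' >/dev/null
python3 -c "
from h import *
loc()"
```

```text
t 41.75 tip local mm [-55.2  78.8 -19.6] rot err [ -0.1   0.3 -85.1] F lid [-3.6 -1.3 13.5] q [ 0.31 -0.21 -0.29  2.25 -0.04  0.6  -1.53] w 0.01
t 42.75 tip local mm [-40.   79.7  42.7] rot err [ -0.8   0.9 -85.1] F lid [ 0.2 -0.4  0.2] q [ 0.17 -0.3  -0.16  2.19 -0.02  0.78 -1.55] w 0.01
```

RR (-18.1) and FL (-19.6) are unchanged at their home heights. Joint 2 is near its limit, so I ease it off and hand in.

```bash
python3 -m inch '[[[15,0,0],[0,0,0]],[[15,0,0],[0,0,0]],[[15,0,0],[0,0,0]],[[0,0,0],[0,0,0]],[[0,0,0],[0,0,0]],[[0,0,0],[0,0,0]],[[0,0,0],[0,0,0]],[[0,0,0],[0,0,0]],[[0,0,0],[0,0,0]],[[0,0,0],[0,0,0]]]' >/dev/null
python3 -c "
from h import *
from bench import close_job
loc();print(close_job())"
```

```text
t 43.75 tip local mm [ 4.9 83.6 42.1] rot err [ -0.8   0.9 -85.1] F lid [-0.2  0.5  0.4] q [ 0.17 -0.22 -0.17  2.09  0.    0.8  -1.56] w 0.01
the job is handed in; nothing more can be done
None
```

The tub should be closed: I pressed the lid home at all six points with the vent open, then turned the cap clockwise to its stop. I handed the job in at 43.8 s, with the arm clear of everything and no contact force. No verdict was reported.

**Pressing:** The highest press force I read was about 46 N, at the front-left corner. The force is only reported at the end of each call, so a brief peak in between would not show. Each point gave way and then went hard, and the six heights lie in one plane to within a fraction of a millimetre.

**Cap:** It turned about 85–89° before the torque jumped to about 0.55 N m. I eased back 4° and let go, so I estimate the vent at about 1.38 rad or more, against the 1.25 needed. I could not read the joint directly.

**Last checks:** After the cap was shut, the right rear and left front corners were still at their home heights under light presses. The last wrist view matched the flange at home depth.

**What disagreed:**
- **Fingertips:** The closed fingertips touched about 15 mm later than `ctrl.tcp_to_tips` suggested. I used the measured contact height instead.
- **Lid yaw:** The lid yawed about 2° within its play while the cap was turned.
- **Joint 2:** It reached -0.30, right at its lower limit, during the last retreat. I moved it back to -0.22 before handing in.
- **Bystanders:** I saw no sign that any had moved, but I did not measure them.
- **Pictures:** I viewed 10.

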